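# Flip the board stand's kickstand down and hold the frame upright

### The arm

A 6-joint arm with a two-finger parallel gripper is mounted at the origin on a cart in front of the work surface, level with it; the furniture and walls round the work are solid. World frame = base frame: x ahead of the robot, y to its left, z up, the work surface at z = 0. Lengths are in mm, angles in rad, forces in N, time in s.
With the tool pointing down it reaches from about 400 to 925 mm from the base axis. Payload 12.5 kg.
Tool frame: the origin (TCP) lies between the finger pads; the fingertips stand 25 mm ahead of it and the grasp point (between the pads) lies 6 mm ahead of it; z points along the fingers, y is the line along which they close (so a half turn about z gives the same grasp; the last joint's range is limited). The gripper opens to 95 mm and grips with 3 to 60 N. Pads are 20 mm wide; open, the fingers measure 119 mm over their backs; the gripper's body (75 mm by 180 mm) begins 59 mm behind the grasp point.
Start: joints at [-1.42, 0.491, 1.559, -0, 1.092, -0.106], TCP at [158.764, -604.515, 239.661] pointing down, gripper open.
Joint ranges: [-3.1, 3.1], [-0.84, 2.19], [0.05, 2.79], [-1.13, 4.28], [0.06, 2.93], [-2.69, 2.69]. Speed limits (rad/s): [2.22, 2.22, 2.79, 3.14, 3.14, 3.14].

### API

Orientations are given as [roll, pitch, yaw] about the fixed x, y, z axes, in that order (R = Rz(yaw) Ry(pitch) Rx(roll)).
In Python, from cell import state, read_camera, job_done, cut_out gives the robot as it stands. The module is installed in compiled form; this text tells all that it offers.
- The arm moves only by the tool jog_arm, never from a script. Its argument "motion" is a list of rows, each a list of 2 entries, a list of its own where there are three numbers: the shift along the tool's x, y, z in mm, then the turn about the tool's z in rad. A call has 1 to 5 rows; each row is the pose to reach, as a shift and turn from the pose commanded when the call began, along the tool's axes at that moment; what a row does not reach only later rows make up. A row lasts 1/10 s, in which the tool goes at most 50 mm and 8.59 degrees, less where a joint would pass 70% of its speed; a pose out of reach is approached as far as the arm can. A call with a gripper value outside its range is refused whole. "grip" is the closure, from 0 (fully open) to 1 (shut), set as the call begins (left out, the last holds). The fingers move at their own pace and stop on an object; the grip force is fixed at half the most. Time passes only in rows, so rows that repeat a pose let the fingers close. It gives the time, the measured TCP pose, the force, the opening and the grip force at its end, in the units of the state.
- state(): the state, without advancing time (a new reading comes with each control period).
- read_camera(name): name is "side" or "top"; returns a dict with "img" (400x640x3 uint8, blue, green, red), "vertical_fov" (degrees; the focal length in pixels is half the picture's height over the tangent of half this angle, whatever the lens; pixels are square), "cx", "cy" (the principal point, pixels), "extrinsics" (4x4, takes a point from camera to world coordinates). Camera axes: x right, y up, looking along -z (the intrinsics and any distortion apply to the point x, -y, -z); pixel columns grow to the right and rows downward; lengths in mm; the calibration is good to about 2 mm. A picture is of the moment at which its call begins. There is no depth.
- job_done(): hands the job in; it is judged then, once.
Trained networks look in a picture, given as the dict that the camera call returned (one of the last four; its "shot" number tells which), for a name from the list of things; names that differ only in an ending like _2 or _b are one class to them, and where a whole thing is asked for, a point or a joint stands for the part that bears it (a point fixed in the world has none). Each returns a list of dicts, best first, with "p" (0 to 1); they miss things now and then, are a little off and sometimes report something else, mostly with a low value. They report only what shows in the picture. A call takes as long as a camera call.
- cut_out(name, picture): "region" (400x640 bool, what is visible of it) and "box" ([left, top, right, bottom] in pixels, round what is visible of it).
The state is a dict: "t": time; "joints": joint angles; "qvel": joint speeds; "tau": joint torques, N m; "eef_pos": TCP position; "tcp_rot": TCP orientation; "ft_force": force on the tool from outside, world axes, zero at the start; "moment": the same for the moment, N m; "opening": opening from 0.0 (shut) to 1.0 (fully open); "grip_force": force on a finger pad.
Only numpy, scipy, OpenCV 4.12 (cv2) and the standard library are available. Lean on these libraries where they do the work, as an engineer would, in place of code of your own. Each camera call takes 0.05 s, during which the arm holds its last target. There are 200 camera calls.

### The job

The circuit-board frame is lying back in its stand with its red kickstand folded up. First flip the kickstand down until it snaps over centre; then grip the frame's orange top bar between the fingers, bring the frame upright so that the kickstand swings fully home, and finish still gripping the bar and holding the frame upright so that it cannot tip. Leave the flux bottle, label roll, fuse carton and multimeter where they are.

Things in the scene. Friction and masses are not known exactly. Their poses are not given: they have to be found in the camera images.
- stand: fixed dark steel base, plate 120 x 170 x 12 mm (x, y, z) with an outrigger at its left rear reaching y = +119, x = +95 mm. Origin under the plate's middle, 3 mm above the bench; x points from the stand's front (board components, turned roughly to the robot) to its rear, y to its left, z up. The frame's hinge runs along this y axis, 35 mm above the origin.
- frame (a joint): tipping of the frame about its hinge, rad: 0 = upright, positive = top leaning to the stand's +x (rear). Range -0.30 to 0.40; starts lying back at about 0.40 on a rubber stop. Frame and board weigh about 0.5 kg; let go near upright it tips, forward or back (back to 0.155 on a lowered kickstand). Frame 130 mm wide (y); board parts stand up to 31 mm out in front, 40 mm or more below the bar.
- bar_mid (a point): middle of the frame's orange round top bar, 14 mm thick, 136 mm long along the stand's y, 150 mm from the hinge (so 188 mm above the bench when upright, about 176 mm and 58 mm to the rear at the start). Nothing but the frame lies within 35 mm of it; its two side posts meet the bar 60 mm either side of its middle.
- kickstand (a joint): turn of the kickstand, rad: 0 = folded (pointing to the stand's left, 30 degrees up), grows as it swings down; 2.18 = home on its stop, 5 degrees past straight down. A spring holds it at both ends; dead centre 0.96, about 2 N down at the peg carries it over, then it snaps on. With the frame lying back its foot stops on the base at about 1.6; raising the frame lets it go on to 2.18.
- kick_toe (a point): middle of the cross peg on the kickstand, the place to push: a red peg 10 mm thick and 42 mm long along the stand's x, 72 mm out from the pivot along the leg. The leg is 10 mm thick, 90 mm long, with a black rubber ball foot of 16 mm at its end, 18 mm beyond the peg.
- kick_hub (a point): pivot of the kickstand; with the frame upright 22 mm behind (stand +x), 85 mm left of (+y) and 77 mm above the middle of the frame's hinge. The kickstand turns about the frame's own x axis, which tips with the frame; the leg is splayed 0.35 rad to the frame's +x, so the peg circles with a radius of 68 mm in a plane 25 mm behind the pivot.
- top_bar: the orange top bar as a solid; origin at its middle, y along the bar.
- flux_bottle: white bottle with a red cap, 34 mm wide, 114 mm tall, standing right of the stand; leave alone. Origin under its middle.
- label_roll: white roll, 56 mm wide, 30 mm high, lying right of the stand; leave alone. Origin under its middle.
- fuse_carton: cream and red carton 44 x 64 x 26 mm, left of the stand; leave alone. Origin under its middle.
- multimeter: orange and black hand multimeter 139 x 67 x 43 mm, right of the stand; leave alone. Origin under its middle.

How it is judged:
By the outcome, as a careful person would: the job done as asked, in the order asked, and still so for the second after the job is handed in, while the arm keeps its last pose, push and grip.
It also fails if it takes over 43 s, if anything falls off the work surface, if the arm or the gripper's body presses on something with over 40 N, if the wrist force passes 120 N, or if a joint passes its speed limit or range.

## Working session

There is one attempt and no reset: what is moved stays moved. The work goes in short steps, Python scripts to look and compute and a tool call to move; the robot and the scene stay as the last step left them, time stands still between calls to the robot, and variables do not carry over. Pictures are saved under pics/ and viewed, at most 10 in all, crops included, and the job is handed in when it is done.

Besides the shell and the picture viewer there is one more tool, called after "Request:" as name([rows], argument=value, ...), one row to a line, values as JSON. jog_arm: Moves the arm, as the interface text tells. Its arguments: {"type":"object","properties":{"motion":{"type":"array"},"grip":{"type":"number"}},"required":["motion"]}

```bash
mkdir -p pics; cat > h.py <<'E'
import numpy as np, cv2
from cell import state, read_camera, job_done, cut_out
def K(d):
    h,w=d["img"].shape[:2]; f=h/2/np.tan(np.radians(d["vertical_fov"])/2)
    return f
def ray(d,u,v):
    f=K(d);E=np.array(d["extrinsics"]);c=np.array([(u-d["cx"])/f,-(v-d["cy"])/f,-1.])
    return E[:3,3],E[:3,:3]@c
def onz(d,u,v,z):
    o,r=ray(d,u,v);return o+r*(z-o[2])/r[2]
def proj(d,P):
    E=np.array(d["extrinsics"]);f=K(d);q=(np.atleast_2d(P)-E[:3,3])@E[:3,:3]
    return np.c_[d["cx"]+f*q[:,0]/-q[:,2], d["cy"]-f*q[:,1]/-q[:,2]]
def tri(d1,p1,d2,p2):
    A=np.zeros((3,3));b=np.zeros(3)
    for d,p in((d1,p1),(d2,p2)):
        o,r=ray(d,*p);r/=np.linalg.norm(r);M=np.eye(3)-np.outer(r,r);A+=M;b+=M@o
    return np.linalg.solve(A,b)
E
python3 - <<'E'
from h import *
for n in("side","top"):
    d=read_camera(n);cv2.imwrite(f"pics/{n}0.png",d["img"])
    print(n,d.keys(),d["vertical_fov"],d["cx"],d["cy"],np.round(d["extrinsics"],3).tolist())
    for k in ("stand","top_bar","kick_toe","flux_bottle","multimeter","fuse_carton","label_roll"):
        r=cut_out(k,d)
        for q in r[:1]:
            ys,xs=np.nonzero(q["region"]);print(k,round(q["p"],2),q["box"],xs.mean().round(1),ys.mean().round(1))
s=state();print({k:np.round(v,3).tolist() for k,v in s.items()})
E
```

```text
side dict_keys(['img', 'vertical_fov', 'cx', 'cy', 'extrinsics', 'shot']) 42.71043312588385 316.42252045163434 208.00979555629223 [[0.983, 0.076, -0.17, 194.543], [-0.186, 0.398, -0.898, -1623.987], [-0.001, 0.914, 0.405, 802.772], [0.0, 0.0, 0.0, 1.0]]
top_bar 0.42 [315.5, 169.6, 328.7, 181.2] 321.4 176.5
flux_bottle 0.84 [296.3, 246.0, 308.8, 275.4] 303.2 261.7
multimeter 0.79 [351.9, 280.5, 399.8, 310.5] 375.4 292.7
fuse_carton 0.52 [285.6, 184.8, 300.2, 196.6] 292.3 191.9
label_roll 0.63 [337.5, 256.1, 357.6, 273.9] 346.7 262.9
top dict_keys(['img', 'vertical_fov', 'cx', 'cy', 'extrinsics', 'shot']) 53.21708831783371 323.0799093313839 196.42874125601807 [[0.015, 0.99, -0.142, 311.988], [-1.0, 0.014, -0.006, -79.925], [-0.004, 0.142, 0.99, 1428.724], [0.0, 0.0, 0.0, 1.0]]
stand 0.71 [241.0, 181.0, 323.7, 228.0] 289.5 205.1
top_bar 0.56 [267.2, 184.2, 310.4, 193.5] 286.8 185.6
kick_toe 0.6 [241.3, 179.3, 266.6, 194.6] 252.9 185.5
flux_bottle 0.58 [240.8, 180.7, 267.3, 194.1] 253.1 185.5
multimeter 0.87 [421.1, 163.6, 449.3, 201.8] 435.6 181.3
fuse_carton 0.68 [205.1, 204.9, 227.1, 220.8] 214.5 210.8
label_roll 0.76 [382.9, 183.6, 400.2, 199.0] 388.7 191.1
{'t': 0.8, 'joints': [-1.42, 0.491, 1.559, 0.0, 1.092, -0.106], 'qvel': [0.0, -0.0, 0.001, 0.001, 0.0, 0.001], 'tau': [-0.002, -61.242, -25.842, 0.069, 0.045, 0.0], 'eef_pos': [158.771, -604.502, 239.662], 'tcp_rot': [3.142, -0.0, 0.257], 'ft_force': [-0.261, 0.246, 0.985], 'moment': [-0.023, 0.006, 0.027], 'grip_force': 0.0, 'opening': 0.999}
```

View pics/side0.png

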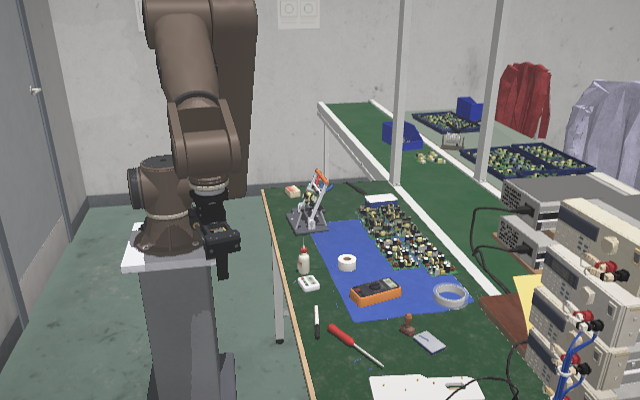

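View pics/top0.png

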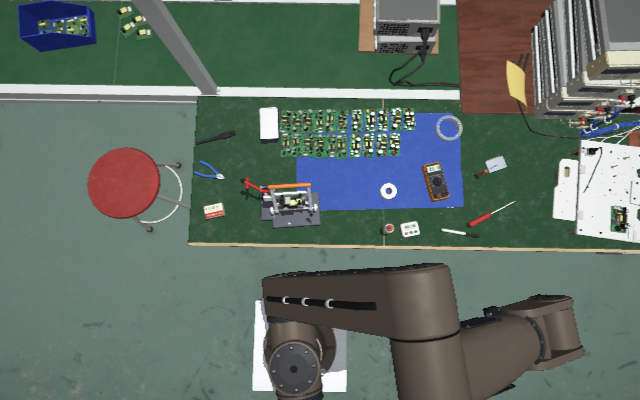

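```bash
python3 - <<'E'
from h import *
t=cv2.imread("pics/top0.png")[165:240,190:330];s=cv2.imread("pics/side0.png")[160:240,275:335]
a=cv2.resize(t,None,fx=5.6,fy=5.6,interpolation=2)
cv2.imwrite("pics/tc.png",a);cv2.imwrite("pics/sc.png",cv2.resize(s,None,fx=7,fy=7,interpolation=2))
E
```

```text
(no output)
```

View pics/tc.png

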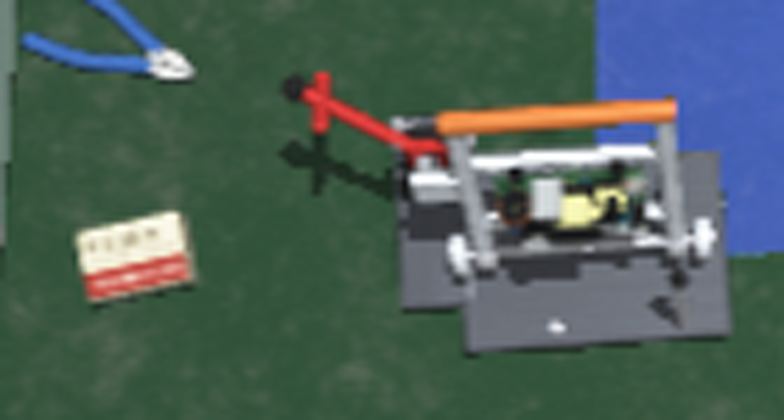

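View pics/sc.png

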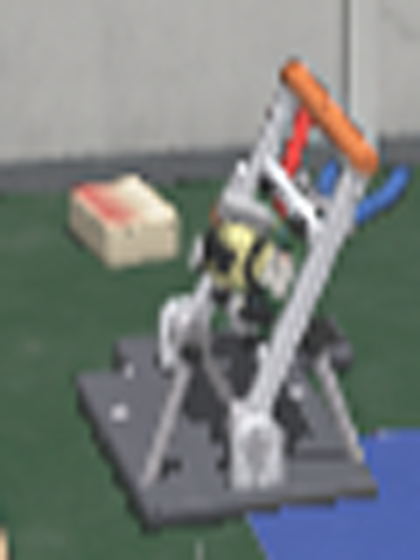

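```bash
cat >> h.py <<'E'
from scipy.optimize import least_squares
def fr(p,th):  # frame->stand
    p=np.atleast_2d(p);c,s=np.cos(th),np.sin(th)
    return np.c_[c*p[:,0]+s*p[:,2],p[:,1],-s*p[:,0]+c*p[:,2]+35]
def sw(p,S):
    p=np.atleast_2d(p);c,s=np.cos(S[2]),np.sin(S[2])
    return np.c_[S[0]+c*p[:,0]-s*p[:,1],S[1]+s*p[:,0]+c*p[:,1],p[:,2]+3]
def peg(k,dx=0): a=np.pi/6-k; return [47+dx,85+68*np.cos(a),77+68*np.sin(a)]
E
cat > fit.py <<'E'
from h import *
T=read_camera("top");D=read_camera("side")
def res(q,full=0):
    S=q[:3];th,k=q[3],q[4]
    a=sw(np.r_[fr([[0,68,150],[0,-68,150],peg(k,21),peg(k,-21)],th),[[-60,85,12],[-60,-85,12],[60,-85,12]]],S)
    o=np.array([[268.2,187],[310.7,184.6],[247.5,178.3],[247.1,188.2],[273.6,227.9],[320.4,224.3],[318.2,192.1]])
    b=sw(np.r_[fr([[0,68,150],[0,-68,150]],th),[[-60,85,12],[-60,-85,12],[60,-85,12]]],S)
    o2=np.array([[316.4,170],[327.1,182.9],[286.7,214],[296.4,233],[328.6,229.5]])
    return np.r_[(proj(T,a)-o).ravel(),(proj(D,b)-o2).ravel(),(th-.4)*20,(k)*10]
r=least_squares(res,[430,70,0,.4,0],loss="soft_l1")
print(r.x.round(3));print(res(r.x).round(1))
S=r.x[:3];print("bar",sw(fr([0,0,150],r.x[3]),S).round(1))
for k in(0,.5,.96,1.6):print(k,sw(fr(peg(k),.4),S).round(1))
print(onz(T,214.5,210.8,26).round())
E
python3 fit.py
```

```text
[4.68258e+02 2.75230e+01 9.20000e-02 3.95000e-01 2.60000e-02]
[ 0.8  0.1  0.9 -0.8  0.5 -0.2  0.6  0.5 -1.1 -0.2 -0.1 -0.3 -0.4 -1.5
 -0.4  0.  -0.1  0.1 -2.2 -1.6 -1.  -1.   0.1 -1.8 -0.1  0.3]
bar [[525.8  32.8 176.4]]
0 [[541.2 178.8 121.9]]
0.5 [[527.8 186.7  92.1]]
0.96 [[516.6 179.2  64.1]]
1.6 [[507.2 148.9  35.5]]
[457. 312.  26.]
```

```bash
cat >> h.py <<'E'
def go(*tg):
    s=state();ps=s["tcp_rot"][2];p=s["eef_pos"];c,n=np.cos(ps),np.sin(ps)
    for x,y,z,w in tg:
        d=np.array([x,y,z])-p
        print(np.round([c*d[0]+n*d[1],n*d[0]-c*d[1],-d[2]],1),"turn",round((ps-w+np.pi)%(2*np.pi)-np.pi,3))
E
python3 -c "
from h import *
go((400,-430,250,1.0),(530,-150,250,1.663),(540,174,195,1.663))"
```

```text
[ 277.7 -107.5  -10.3] turn -0.743
[ 474.5 -345.3  -10.3] turn -1.406
[ 566.5 -656.2   44.7] turn -1.406
```

Request:
jog_arm([
  [[278,-108,-10],-0.74],
  [[278,-108,-10],-0.74],
  [[278,-108,-10],-0.74],
  [[278,-108,-10],-0.74],
  [[278,-108,-10],-0.74],
], grip=1)

```text
t: 1.4
eef_pos: [362.4, -456.5, 248.3]
tcp_rot: [3.141, 0.0, 1.003]
ft_force: [-0.1, -1.0, -0.6]
opening: 0.639
grip_force: 0.0
```

```bash
python3 -c "
from h import *
go((530,-150,250,1.663),(540,174,195,1.663));s=state();print(s['joints'],s['t'],s['eef_pos'],s['tcp_rot'])"
```

```text
[348.5 -23.7  -1.7] turn -0.66
[ 627.  -189.6   53.3] turn -0.66
[-1.01310023e+00  4.22087553e-01  1.65460269e+00  1.85110298e-06
  1.06449901e+00 -4.44932644e-01] 1.4 [ 362.40658564 -456.49689562  248.26626462] [3.14122783e+00 1.72161126e-04 1.00262782e+00]
```

Request:
jog_arm([
  [[330,-24,-2],-0.66],
  [[330,-24,-2],-0.66],
  [[330,-24,-2],-0.66],
  [[330,-24,-2],-0.66],
  [[330,-24,-2],-0.66],
])

```text
t: 1.9
eef_pos: [481.9, -236.8, 249.8]
tcp_rot: [3.141, 0.0, 1.662]
ft_force: [0.9, -0.3, -0.4]
opening: 0.212
grip_force: 0.0
```

```bash
python3 -c "
from h import *
go((540,174,195,1.663))"
```

```text
[403.7  95.4  54.8] turn -0.001
```

Request:
jog_arm([
  [[385,95,0],0],
  [[385,95,0],0],
  [[385,95,0],0],
  [[385,95,0],0],
  [[385,95,0],0],
])

```text
t: 2.4
eef_pos: [520.0, 10.4, 249.8]
tcp_rot: [3.141, 0.0, 1.657]
ft_force: [0.8, -0.9, 0.1]
opening: 0.005
grip_force: 0.0
```

Request:
jog_arm([
  [[140,35,0],0],
  [[140,35,0],0],
  [[140,35,0],0],
  [[140,35,0],0],
])

```text
t: 2.8
eef_pos: [543.0, 155.2, 249.4]
tcp_rot: [3.141, -0.001, 1.661]
ft_force: [-0.3, -0.7, -1.0]
opening: 0.004
grip_force: 0.0
```

```bash
python3 -c "
from h import *
go((540,174,165,1.663));s=state();print(s['eef_pos'],s['tcp_rot'],s['opening'])"
```

```text
[19.  -1.3 84.4] turn -0.002
[543.04690922 155.20355618 249.37449475] [ 3.14099516e+00 -6.44027513e-04  1.66118842e+00] 0.0038373625673718556
```

Request:
jog_arm([
  [[18,-2,40],0],
  [[18,-2,84],0],
  [[18,-2,84],0],
  [[18,-2,84],0],
])

```text
t: 3.2
eef_pos: [539.6, 168.1, 166.1]
tcp_rot: [-3.141, 0.0, 1.656]
ft_force: [-0.8, -0.6, -0.2]
opening: 0.003
grip_force: 0.0
```

```bash
python3 - <<'E'
from h import *
T=read_camera("top");D=read_camera("side")
t=cv2.resize(T["img"][165:240,205:330],None,fx=4,fy=4,interpolation=2);s=cv2.resize(D["img"][140:240,275:345],None,fx=4,fy=4,interpolation=2)
o=np.zeros((400,780,3),np.uint8);o[:300,:500]=t;o[:400,500:780]=s
cv2.imwrite("pics/c2.png",o);s=state();print(s['eef_pos'],s['ft_force'])
E
```

```text
[540.37043333 168.24500685 167.55441101] [ 0.13207558 -0.5200961   0.60835   ]
```

View pics/c2.png

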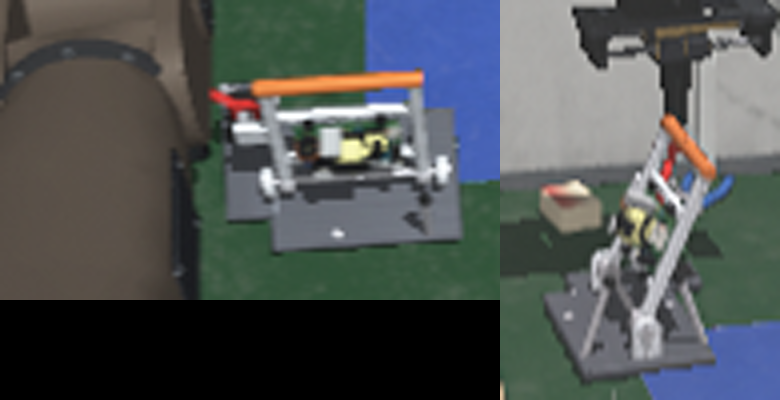

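Request:
jog_arm([
  [[4,0,10],0],
  [[6,-2,20],0],
  [[9,-6,30],0],
  [[11,-9,38],0],
  [[12,-12,46],0],
])

```text
t: 3.8
eef_pos: [525.8, 179.6, 118.6]
tcp_rot: [-3.141, 0.0, 1.657]
ft_force: [-0.6, -0.7, 1.4]
opening: 0.006
grip_force: 0.4
```

Request:
jog_arm([
  [[0,-3,8],0],
  [[0,-6,16],0],
  [[-1,-9,24],0],
  [[-3,-12,32],0],
  [[-4,-13,39],0],
])

```text
t: 4.3
eef_pos: [513.4, 174.1, 79.8]
tcp_rot: [-3.141, 0.0, 1.657]
ft_force: [-0.3, 0.2, 0.0]
opening: 0.002
grip_force: 0.0
```

Request:
jog_arm([
  [[0,0,0],0],
  [[0,0,0],0],
])

```text
t: 4.5
eef_pos: [513.9, 174.3, 80.4]
tcp_rot: [3.142, 0.0, 1.657]
ft_force: [0.4, 0.2, 0.0]
opening: 0.004
grip_force: 0.0
```

```bash
python3 - <<'E'
from h import *
D=read_camera("side");T=read_camera("top")
t=cv2.resize(T["img"][165:240,205:330],None,fx=4,fy=4,interpolation=2);s=cv2.resize(D["img"][140:240,275:345],None,fx=4,fy=4,interpolation=2)
o=np.zeros((400,780,3),np.uint8);o[:300,:500]=t;o[:400,500:780]=s
cv2.imwrite("pics/c3.png",o);s=state();print(s['eef_pos'],s['ft_force'])
E
```

```text
[514.04008771 174.44715322  80.75587813] [ 0.6111441   0.90914163 -0.08879478]
```

View pics/c3.png

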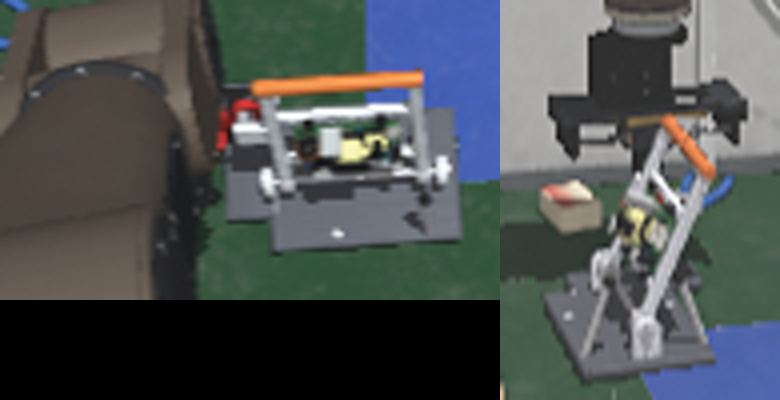

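Request:
jog_arm([
  [[0,0,-50],0],
  [[0,0,-100],0],
  [[0,0,-150],0],
  [[0,0,-175],0],
  [[0,0,-175],0],
])

```text
t: 5.1
eef_pos: [514.8, 174.8, 259.7]
tcp_rot: [3.134, -0.001, 1.657]
ft_force: [0.4, 0.7, -1.0]
opening: 0.003
grip_force: 0.0
```

```bash
python3 - <<'E'
from h import *
go((526,33,250,1.663),(526,33,182,1.663));T=read_camera("top");
for k in("top_bar",):
  for q in cut_out(k,T)[:2]:
    ys,xs=np.nonzero(q["region"]);print(q["p"],q["box"])
print(state()["eef_pos"])
E
```

```text
[-142.2   -1.1    9.7] turn -0.006
[-142.2   -1.1   77.7] turn -0.006
0.6 [267.5, 180.7, 311.2, 193.5]
[513.58308766 174.43142913 255.73053373]
```

Request:
jog_arm([
  [[-50,0,5],0],
  [[-100,0,5],0],
  [[-142,-1,5],-0.006],
  [[-142,-1,5],-0.006],
  [[-142,-1,5],-0.006],
], grip=0)

```text
t: 5.7
eef_pos: [524.6, 32.2, 249.2]
tcp_rot: [-3.139, -0.0, 1.661]
ft_force: [-0.2, 1.2, 0.2]
opening: 0.366
grip_force: 0.0
```

Request:
jog_arm([
  [[0,0,0],0],
  [[0,0,0],0],
  [[0,0,0],0],
  [[0,0,0],0],
  [[0,0,0],0],
])

```text
t: 6.2
eef_pos: [524.9, 33.3, 250.5]
tcp_rot: [3.141, 0.0, 1.663]
ft_force: [0.2, -0.6, 0.2]
opening: 0.79
grip_force: 0.0
```

```bash
python3 - <<'E'
from h import *
go((526,33,182,1.663));D=read_camera("side");T=read_camera("top")
t=cv2.resize(T["img"][165:240,205:330],None,fx=4,fy=4,interpolation=2);s=cv2.resize(D["img"][140:240,275:345],None,fx=4,fy=4,interpolation=2)
o=np.zeros((400,780,3),np.uint8);o[:300,:500]=t;o[:400,500:780]=s
cv2.imwrite("pics/c4.png",o);s=state();print(s['eef_pos'],s['ft_force'],s['opening'])
E
```

```text
[-0.4  1.1 68.5] turn 0.0
[524.92594953  33.05927135 250.51338326] [-0.73190809 -0.15347059 -0.54562759] 0.869606349519339
```

View pics/c4.png

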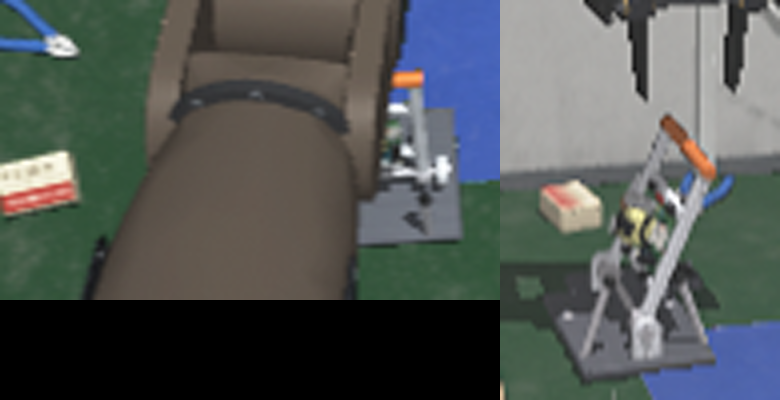

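Request:
jog_arm([
  [[0,1,20],0],
  [[0,1,40],0],
  [[0,1,56],0],
  [[0,1,68],0],
  [[0,1,68],0],
])

```text
t: 6.8
eef_pos: [525.5, 32.9, 181.3]
tcp_rot: [-3.139, -0.0, 1.663]
ft_force: [0.3, 0.1, 0.1]
opening: 1.0
grip_force: 0.0
```

Request:
jog_arm([
  [[0,0,0],0],
  [[0,0,0],0],
  [[0,0,0],0],
  [[0,0,0],0],
  [[0,0,0],0],
], grip=1)

```text
t: 7.3
eef_pos: [526.0, 32.9, 182.8]
tcp_rot: [3.141, 0.0, 1.663]
ft_force: [0.6, 0.3, -0.9]
opening: 0.636
grip_force: 0.0
```

Request:
jog_arm([
  [[0,0,0],0],
  [[0,0,0],0],
  [[0,0,0],0],
  [[0,0,0],0],
  [[0,0,0],0],
])

```text
t: 7.8
eef_pos: [525.9, 33.0, 182.5]
tcp_rot: [-3.142, 0.0, 1.663]
ft_force: [-0.3, -0.5, 0.3]
opening: 0.215
grip_force: 0.0
```

Request:
jog_arm([
  [[0,0,0],0],
  [[0,0,0],0],
  [[0,0,0],0],
  [[0,0,0],0],
])

```text
t: 8.2
eef_pos: [526.0, 32.9, 182.5]
tcp_rot: [3.141, 0.0, 1.663]
ft_force: [1.0, -0.1, -0.3]
opening: 0.14
grip_force: 30.0
```

```bash
python3 - <<'E'
import numpy as np
for th in (.3,.2,.1,0,-.03): print(th, 150*(np.sin(th)-np.sin(.4)),150*(np.cos(th)-np.cos(.4)))
E
```

```text
0.3 -14.084720347096646 5.141324268408132
0.2 -28.612351727038394 8.850837575753479
0.1 -43.43773884927336 11.091475691271107
0 -58.412751346297576 11.840850899567235
-0.03 -62.912076376671926 11.773355961915366
```

Request:
jog_arm([
  [[0,-7,-3],0],
  [[0,-14,-5],0],
  [[0,-21,-7],0],
  [[0,-28,-9],0],
  [[0,-28,-9],0],
])

```text
t: 8.7
eef_pos: [497.3, 30.5, 192.5]
tcp_rot: [3.14, 0.0, 1.663]
ft_force: [0.0, 3.8, 7.2]
opening: 0.139
grip_force: 30.0
```

Request:
jog_arm([
  [[0,-8,-1],0],
  [[0,-15,-2],0],
  [[0,-22,-3],0],
  [[0,-30,-3],0],
  [[0,-30,-3],0],
])

```text
t: 9.2
eef_pos: [467.1, 27.9, 195.0]
tcp_rot: [3.142, -0.0, 1.663]
ft_force: [0.3, 5.7, 3.7]
opening: 0.14
grip_force: 30.0
```

Request:
jog_arm([
  [[0,0,0],0],
  [[0,0,0],0],
  [[0,0,0],0],
  [[0,0,0],0],
  [[0,0,0],0],
])

```text
t: 9.7
eef_pos: [468.1, 28.0, 195.0]
tcp_rot: [3.141, -0.0, 1.663]
ft_force: [1.4, 6.5, 6.9]
opening: 0.14
grip_force: 30.0
```

```bash
python3 - <<'E'
from h import *
D=read_camera("side");T=read_camera("top")
t=cv2.resize(T["img"][165:240,205:330],None,fx=3,fy=3,interpolation=2);s=cv2.resize(D["img"][150:235,275:340],None,fx=6,fy=6,interpolation=2)
o=np.zeros((510,780,3),np.uint8);o[:225,:375]=t;o[:510,390:780]=s
cv2.imwrite("pics/c5.png",o);s=state();print({k:np.round(v,2).tolist() for k,v in s.items()})
S=[468.3,27.5,.092];print("upright bar",sw(fr([0,0,150],0),S)+[0,0,6])
E
```

```text
{'t': 9.8, 'joints': [-0.08, 0.33, 1.98, 0.0, 0.83, -0.17], 'qvel': [-0.0, -0.0, -0.0, 0.0, 0.0, 0.0], 'tau': [-2.74, -41.49, -18.58, -1.15, 0.08, -0.09], 'eef_pos': [468.11, 27.95, 194.98], 'tcp_rot': [3.14, -0.0, 1.66], 'ft_force': [0.14, 6.08, 7.22], 'moment': [1.04, -0.24, -0.13], 'grip_force': 30.01, 'opening': 0.14}
upright bar [[468.3  27.5 194. ]]
```

View pics/c5.png

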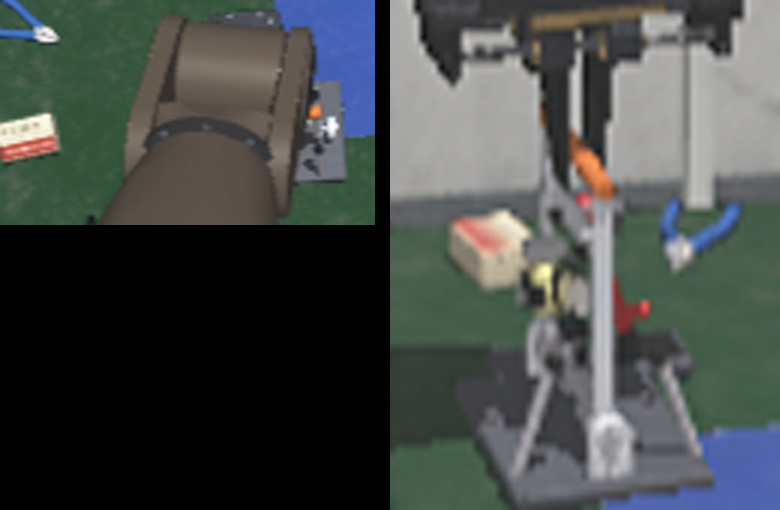

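```bash
python3 - <<'E'
from h import *
D=read_camera("side");S=[468.3,27.5,.092]
print(proj(D,sw(fr([[0,68,150],[0,-68,150]],0),S)).round(1))
for k in(1.2,1.6,1.9,2.18):print(k,proj(D,sw(fr([peg(k,21),peg(k,-21)],0),S)).round(1).tolist())
E
```

```text
[[300.6 168.5]
 [310.7 181.5]]
1.2 [[313.6, 189.5], [303.0, 190.6]]
1.6 [[315.1, 195.6], [304.5, 196.8]]
1.9 [[316.5, 199.1], [305.8, 200.3]]
2.18 [[317.9, 201.3], [307.1, 202.5]]
```

```bash
python3 -c "
from h import *
print(job_done())"
```

```text
the job is handed in; nothing more can be done
None
```

The kickstand is flipped down and home: its peg shows in the side camera image where a kickstand angle of about 2.18 rad puts it. The frame is upright with the orange bar still gripped at 30 N, and the job was handed in at about 10 s. The arm went nowhere near the flux bottle, label roll, fuse carton or multimeter, though I didn't re-measure where they are.

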